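# Run the scraper carriage round its bent bar and latch it home

### The arm

A 6-joint arm with a two-finger parallel gripper is mounted at the origin on the work surface; the furniture and walls round the work are solid. World frame = base frame: x ahead of the robot, y to its left, z up, the work surface at z = 0. Lengths are in m, angles in rad, forces in N, time in s.
With the tool pointing down it reaches from about 0.325 to 0.9 m from the base axis. Payload 6.1 kg.
Tool frame: the origin (TCP) lies on the centre line of the jaws, within the pads' length; the fingertips stand 19 mm ahead of it and the grasp point (between the pads) is the TCP; z points along the fingers, y is the line along which they close (so a half turn about z gives the same grasp; the last joint's range is limited). The gripper opens to 87 mm and grips with 3 to 60 N. Pads are 19 mm wide; open, the fingers measure 117 mm over their backs; the gripper's body (75 mm by 190 mm) begins 51 mm behind the grasp point.
Start: joints at [-1.299, 0.22, 1.526, -0, 1.395, -0.126], TCP at [0.242, -0.576, 0.242] pointing down, gripper open.
Joint ranges: [-2.98, 2.98], [-0.91, 2.08], [0.09, 2.57], [-1.24, 4.39], [0.2, 2.65], [-2.68, 2.68]. Speed limits (rad/s): [2.57, 2.57, 3.01, 3.14, 3.14, 3.14].

### API

Orientations are given as a rotation vector (axis times angle).
In Python, from workcell import ctrl gives the robot as it stands.
- The arm moves only by the tool carry_out, never from a script. Its arguments are lists of equal length, an entry for each row: "delta_pos": the shift along the tool's x, y, z in m, a list of three; "twist": the turn, a rotation vector about the tool's x, y, z in rad, a list of three; "grip": the opening, from 0 (shut) to 1 (fully open). A call has 1 to 5 rows; each row is the pose to reach, as a shift and turn from the pose commanded when the call began, along the tool's axes at that moment; what a row does not reach only later rows make up. A row lasts 1/10 s, in which the tool goes at most 50 mm and 8.59 degrees, less where a joint would pass 70% of its speed; a pose out of reach is approached as far as the arm can. A call with a gripper value outside its range is refused whole. The fingers move at their own pace and stop on an object; "grip_force" is the grip in N (left out, the last holds). Time passes only in rows, so rows that repeat a pose let the fingers close. It gives the time, the measured TCP pose, the force, the opening and the grip force at its end, in the units of the state.
- ctrl.read_state(): the state, without advancing time (a new reading comes with each control period).
- ctrl.read_camera(name): name is "side" or "top" or "wrist"; returns a dict with "image" (400x640x3 uint8, red, green, blue), "vfov" (degrees; the focal length in pixels is half the picture's height over the tangent of half this angle, whatever the lens; pixels are square), "cx", "cy" (the principal point, pixels), "origin" and "attitude" of the camera in the world. Camera axes: x right, y down, z forward; pixel columns grow to the right and rows downward; lengths in m; the calibration is good to about 2 mm. A picture is of the moment at which its call begins. There is no depth.
- ctrl.sign_off(): hands the job in; it is judged then, once.
The state is a dict: "time": time; "joints": joint angles; "joint_vel": joint speeds; "joint_efforts": joint torques, N m; "ee_pos": TCP position; "tool_rot": TCP orientation; "wrist_force": force on the tool from outside, world axes, zero at the start; "wrist_torque": the same for the moment, N m; "width": finger opening in m; "grasp_force": force on a finger pad.
Only numpy, scipy, OpenCV 4.12 (cv2) and the standard library are available. Lean on these libraries where they do the work, as an engineer would, in place of code of your own. Each camera call takes 0.05 s, during which the arm holds its last target. There are 200 camera calls.

### The job

Thread the wooden scraper carriage onto the free end of the curved steel bar, with its blade on the banding wheel's side, and slide it round the bend until it stands fully home against the wooden stop post. Then swing the catch fully shut behind it. Leave the cup standing on the wheel undisturbed.

Things in the scene. Friction and masses are not known exactly. Their poses are not given: they have to be found in the camera images.
- carriage: Loose scraper carriage, about 0.35 kg, starts upright on the table; origin at the centre of its underside. Pale wooden block 60 mm long (x) by 42 wide (y) by 56 high, bored right through along x, with a darker wooden handle on top and a 6 mm thick steel blade out of the middle of its -y side, up to 48 mm above the underside. +x end goes first on to the bar and meets the stop; +z up
- carriage_mid (a point): Middle of the carriage, half-way up: 49 mm above its underside; axes as the carriage. The handle stands centred on the block, 44 mm (x) by 28 mm (y), from 56 to 98 mm above the underside: grip it across the 28 mm. The rectangular bore is 20 mm wide (y) and 32 mm high (z), its axis 28 mm above the underside, so 21 mm below this point
- blade_tip (a point): Rounded end of the carriage's blade, 83 mm to -y of the carriage's middle and 25 mm above its underside; axes as the carriage
- jig: Fixed jig: plywood foot, banding wheel (128 mm disc, top 40 mm up); origin on the table under the wheel's centre. Round it a flat steel bar on edge, 10 mm wide, 24 high, mid-height 92 mm above the table, is bent to a level arc of 150 mm radius about the wheel's centre. In the jig's axes it runs from its free end at 245 degrees (anticlockwise from +x) down to home at 160 degrees and on into the stop
- bar_end (a point): Tip of the bar's free end, at its mid-height, 92 mm above the table: a tapered nose 10 mm long, 5 mm wide and 16 mm high, then the full section. +x points into the bar, the way the carriage must travel here; -y is the wheel's side. The bar is held only by the stop post at its other end
- home (a point): Where carriage_mid is when the carriage rests on the bar with its leading end against the stop post (wood, 42 mm wide, top 118 mm above the table): 109 mm above the table. +x is the carriage's heading there, the stop face 30 mm to +x; -y points to the wheel's centre. With the bore centred in height on the bar, carriage_mid is 113 mm above the table
- catch (a joint): Catch angle: a flat steel arm swinging level about a vertical pivot on the bar's outer side. 0 = fully shut at its end stop, arm pointing to the bar, nose about 6 mm behind the tail of a carriage that is home. It grows as it opens (turning clockwise seen from above), to 1.75. Starts open, stays where left, friction 0.04 N m
- catch_knob (a point): Middle of the catch's upright round wooden knob, 126 mm above the table: 16 mm in diameter, from the arm's top (101 mm above the table) to 151 mm; 36 mm from the pivot. Axes turn with the catch: +x from the pivot along the arm
- catch_pivot (a point): On the catch's vertical pivot axis, at the height of catch_knob; the pivot is 22 mm across and reaches 105 mm above the table. Axes turn with the catch
- cup: Bisque cup 66 mm across and 74 mm high standing on the wheel (origin under its foot); to be left standing
Mind the look-alikes: they are no part of the job. What is shaped like the carriage but purple is not meant.

How it is judged:
On the way, in this order (a step that is already met when the one before it is completed fails the run):
1. the bar's end is inside the carriage's bore, blade on the wheel's side (x of bar_end in the frame of carriage_mid between -0.03 and 0.025 m and y of bar_end in the frame of carriage_mid between -0.012 and 0.012 m and z of bar_end in the frame of carriage_mid between -0.029 and -0.013 m and y of blade_tip in the frame of bar_end below -0.03 m), for 0.1 s.
2. the carriage is home against the stop post, blade on the wheel's side, the catch still open (x of carriage_mid in the frame of home between -0.009 and 0.006 m and distance between carriage_mid and home below 0.016 m and y of blade_tip in the frame of home below -0.05 m and value of joint catch above 0.4 rad), for 0.1 s.
At the end, for the whole second after the job is handed in: The carriage hangs on the bar within 10 mm of the stop post, released and at rest, upright within 0.25 rad, blade towards the wheel; the catch is shut to within 0.12 rad; the cup stands upright on the wheel within 30 mm of where it was (x of carriage_mid in the frame of home between -0.01 and 0.006 m and distance between carriage_mid and home below 0.016 m and y of blade_tip in the frame of home below -0.05 m and angle between the z axis of carriage_mid and the z axis of jig, either way round below 0.25 rad and linear speed of carriage below 0.02 m/s and value of joint catch below 0.12 rad and angle between cup's own z axis and vertical below 0.2 rad and distance of cup from where it was at the start of the episode below 0.03 m); the robot touches nothing.
It fails at once if the cup is knocked over or pushed along (angle between cup's own z axis and vertical above 0.4 rad or distance of cup from where it was at the start of the episode above 0.03 m).
It also fails if it takes over 64 s, if anything falls off the work surface, if the arm or the gripper's body presses on something with over 40 N, if the wrist force passes 120 N, or if a joint passes its speed limit or range.

## Working session

There is one attempt and no reset: what is moved stays moved. The work goes in short steps, Python scripts to look and compute and a tool call to move; the robot and the scene stay as the last step left them, time stands still between calls to the robot, and variables do not carry over. Pictures are saved under pics/ and viewed, at most 10 in all, crops included, and the job is handed in when it is done.

Besides the shell and the picture viewer there is one more tool, called after ">>>" by a JSON object that holds its "op" and its "data". carry_out: Moves the arm, as the interface text tells. Its arguments: {"type":"object","properties":{"delta_pos":{"type":"array"},"twist":{"type":"array"},"grip":{"type":"array"},"grip_force":{"type":"number"}},"required":["delta_pos","twist","grip"]}

```bash
mkdir -p pics; ls
cat > h.py <<'E'
from workcell import ctrl
import numpy as np, cv2
from scipy.spatial.transform import Rotation as R
def cam(n,save=None):
    c=ctrl.read_camera(n)
    if save: cv2.imwrite('pics/'+save+'.png',c['image'][:,:,::-1])
    return c
def rot(a):
    a=np.array(a,float)
    if a.shape==(3,3): return a
    return R.from_rotvec(a).as_matrix() if a.size==3 else R.from_quat(a).as_matrix()
def ray(c,u,v):
    f=200/np.tan(np.radians(c['vfov'])/2)
    d=rot(c['attitude'])@np.array([(u-c['cx'])/f,(v-c['cy'])/f,1.])
    return np.array(c['origin']),d
def plane(c,u,v,z):
    o,d=ray(c,u,v); return o+d*(z-o[2])/d[2]
def proj(c,p):
    f=200/np.tan(np.radians(c['vfov'])/2)
    q=rot(c['attitude']).T@(np.array(p)-np.array(c['origin'])); return q[:2]/q[2]*f+[c['cx'],c['cy']]
def two(c1,p1,c2,p2):
    o1,d1=ray(c1,*p1);o2,d2=ray(c2,*p2)
    s=np.linalg.lstsq(np.c_[d1,-d2],o2-o1,rcond=None)[0]
    a=o1+s[0]*d1;b=o2+s[1]*d2
    return (a+b)/2,np.linalg.norm(a-b)
E
python3 - <<'E'
from h import *
for n in ['top','side','wrist']:
    c=cam(n,n+'0'); print(n,c['vfov'],c['cx'],c['cy'],c['origin'],c['attitude'])
print(ctrl.read_state())
E
```

```text
pics
top 54.089751318901506 316.11880902407796 204.9725625940262 [ 0.40816497 -0.038447    1.22922891] [-2.15814323  2.13460661 -0.14743481]
side 52.88663417357815 317.96962771909915 206.65113886889898 [ 0.85291626 -0.59732948  1.22242357] [-2.54960887 -0.63123883  0.16471208]
wrist 66.49752697466351 323.75189402157275 198.93300828607295 [ 0.30610947 -0.54881827  0.38480991] [ 2.43070577 -1.61588688 -0.21384355]
{'time': 0.15, 'joints': array([-1.29911802e+00,  2.21032327e-01,  1.52736658e+00,  1.89350856e-05,
        1.39471599e+00, -1.26091908e-01]), 'joint_vel': array([ 0.00039651, -0.00201746, -0.00408622,  0.00107034, -0.00078448,
       -0.00143067]), 'joint_efforts': array([ 1.12320558e-03, -4.95194077e+01, -3.87880468e+01,  7.01770093e-02,
        5.31289028e-02, -9.36970787e-05]), 'ee_pos': array([ 0.24198428, -0.57575387,  0.24068671]), 'tool_rot': array([-3.07817532e+00, -6.20399642e-01,  1.44632254e-04]), 'wrist_force': array([-1.34182953,  0.2483607 , -1.1497759 ]), 'wrist_torque': array([-0.03906226,  0.01492657,  0.01446746]), 'grasp_force': 0.0, 'width': 0.08734012591927463}
```

View pics/top0.png

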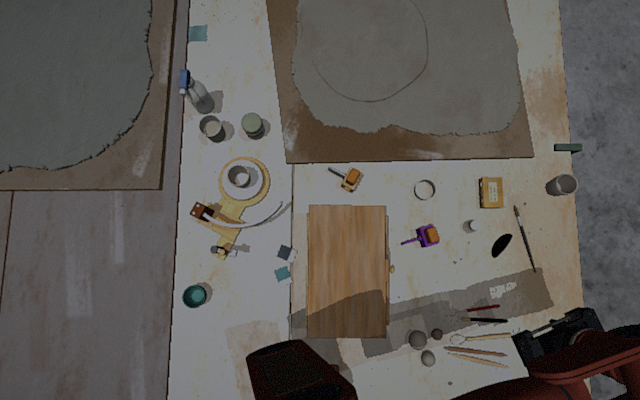

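View pics/side0.png

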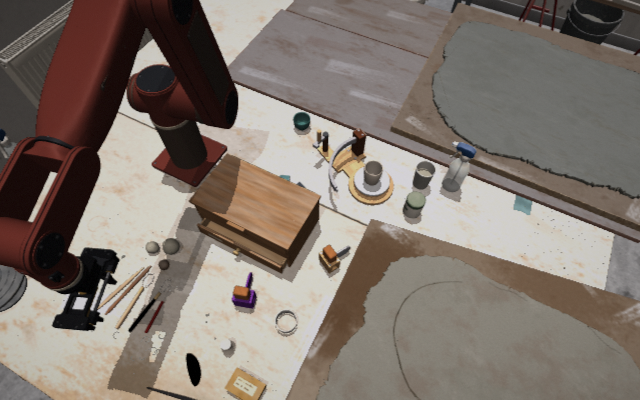

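The top view shows the jig at about (240,185), the free bar end at (290,204), the stop block at (202,212), the catch at (222,250), the pale carriage at (347,180) and the purple decoy at (425,237). The side view agrees: carriage at (330,257), jig at (370,180). I'll enlarge both.

Run:
```python
from h import *
t=cv2.imread('pics/top0.png');s=cv2.imread('pics/side0.png')
r=lambda i,x,y,w,h,k:cv2.resize(i[y:y+h,x:x+w],None,fx=k,fy=k,interpolation=cv2.INTER_CUBIC)
a=r(t,180,140,200,130,4); cv2.imwrite('pics/ct.png',a)
b=r(s,300,100,125,180,3.3); cv2.imwrite('pics/cs.png',r(s,300,110,133,150,4)); cv2.imwrite('pics/cs.png',r(s,270,110,160,165,3.6))
```

```text
(no output)
```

View pics/ct.png

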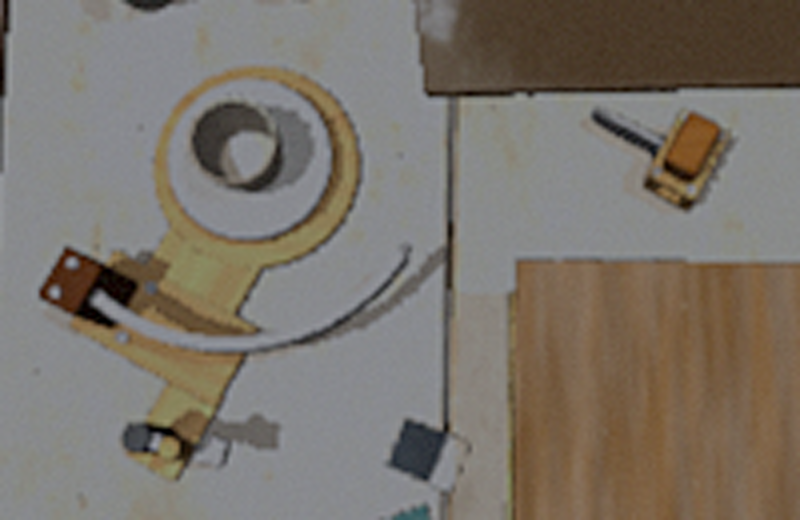

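View pics/cs.png

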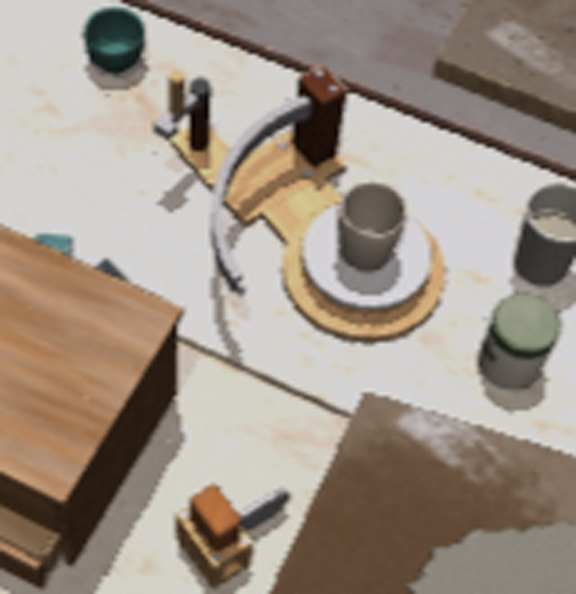

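Run:
```python
from h import *
t=cam('top');s=cam('side')
T=lambda u,v:(180+u/4,140+v/4)
S=lambda u,v:(270+u/3.6,110+v/3.6)
P=lambda n,a,b:print(n,*[np.round(x,4) for x in two(t,T(*a),s,S(*b))])
P('tip',(407,246),(238,289))
P('box+y',(513,262),(182,314)); P('pivot',(135,436),(200,86)); P('knob',(171,443),(176,76)); P('post',(82,272),(322,85))
print('box-y',two(t,(387,206),s,S(65,498)))
print('blade',plane(t,*T(598,114),.048), plane(s,*S(286,495),.048))
# handle
for c,n,(x,y,w,h),z in [(t,'t',(335,160,40,40),.098),(s,'s',(310,230,45,50),.09)]:
    hsv=cv2.cvtColor(c['image'],cv2.COLOR_RGB2HSV)[y:y+h,x:x+w]
    m=((hsv[...,0]<17)&(hsv[...,1]>150)&(hsv[...,2]>70)).astype(np.uint8)
    k,l,st,ce=cv2.connectedComponentsWithStats(m); i=1+np.argmax(st[1:,4]); 
    cn=cv2.findContours((l==i).astype(np.uint8),cv2.RETR_EXTERNAL,cv2.CHAIN_APPROX_NONE)[0][0]
    r=cv2.minAreaRect(cn); cc=ce[i]+[x,y]; b=cv2.boxPoints(r)+[x,y]
    print(n,st[i],cc,plane(c,*cc,z)); print(np.round([plane(c,*q,z)[:2] for q in b],4).tolist())
# wheel disc: bright contour
hsv=cv2.cvtColor(t['image'],cv2.COLOR_RGB2HSV)
pts=np.array([T(*p) for p in [(168,165),(178,118),(330,150),(325,185),(210,232),(250,241),(290,225),(318,120),(190,208)]],np.float32)
e=cv2.fitEllipse(pts);print(e,plane(t,*e[0],.04))
print('foot r',plane(t,*T(155,160),.0),plane(t,*T(361,160),.0),plane(t,*T(258,66),0))
```

```text
tip [0.5774 0.0669 0.0946] 0.0028
box+y [ 0.5591 -0.0119  0.1501] 0.0016
pivot [0.4378 0.2585 0.1022] 0.0
knob [0.4315 0.2196 0.154 ] 0.0013
post [0.5523 0.2946 0.1293] 0.0002
box-y (array([ 0.55994621, -0.22308052,  0.17730643]), np.float64(0.00792138487791563))
blade [ 0.69005128 -0.07284036  0.048     ] [ 0.69875866 -0.08013489  0.048     ]
t [ 11   9  14  15 120] [352.69166667 175.75      ] [ 0.65696388 -0.13985655  0.098     ]
[[0.6458, -0.1196], [0.6809, -0.1367], [0.6691, -0.1603], [0.634, -0.1431]]
s [ 14  16  13  13 103] [329.5631068  252.02912621] [ 0.65706704 -0.14064433  0.09      ]
[[0.6335, -0.1414], [0.6449, -0.1184], [0.68, -0.1399], [0.6686, -0.1624]]
((242.15525817871094, 179.43115234375), (40.09062957763672, 41.01039505004883), 172.08763122558594) [0.65449114 0.19713696 0.04      ]
foot r [0.66013177 0.27994704 0.        ] [0.6618683  0.11505459 0.        ] [0.73829055 0.20033762 0.        ]
```

Checks: the tip's height is 0.095 m and it lies 0.151 m from the wheel centre, both as they should be. The carriage is at (0.657,-0.140), heading about 150°, and the bar end heading is about 150° too. The box is about 0.15 m high. I'll move above the carriage.

>>> {"op": "carry_out", "data": {"delta_pos": [[0.046, -0.02, 0], [0.092, -0.04, 0], [0.138, -0.06, 0], [0.184, -0.08, 0], [0.23, -0.1, 0]], "twist": [[0, 0, -0.15], [0, 0, -0.3], [0, 0, -0.45], [0, 0, -0.6], [0, 0, -0.75]], "grip": [0.7, 0.7, 0.7, 0.7, 0.7], "grip_force": 30}}

```text
time: 0.75
ee_pos: [0.4159, -0.3939, 0.2416]
tool_rot: [2.633, 1.713, 0.0]
wrist_force: [-0.0, -0.4, -0.7]
width: 0.0627
grasp_force: 0.0
```

```bash
cat >> h.py <<'E'
def go(p,th,quiet=False):
    st=ctrl.read_state(); M=rot(st['tool_rot']); 
    a=np.radians(th); G=np.array([[np.cos(a),np.sin(a),0],[np.sin(a),-np.cos(a),0],[0,0,-1.]])
    print('t',st['time'],'at',st['ee_pos'].round(4),'yaw',np.degrees(np.arctan2(M[1,0],M[0,0])).round(2),'F',st['wrist_force'].round(1),'T',st['wrist_torque'].round(2),'w',round(st['width'],4),'q6',st['joints'][5].round(2))
    print('delta',(M.T@(np.array(p)-st['ee_pos'])).round(4),'twist',R.from_matrix(M.T@G).as_rotvec().round(3))
E
python3 -c "
from h import *
go([.657,-.14,.22],150)"
```

```text
t 0.75 at [ 0.4159 -0.3939  0.2416] yaw 66.1 F [-0.  -0.4 -0.7] T [-0.07 -0.09  0.02] w 0.0627 q6 -0.48
delta [0.3298 0.1176 0.0216] twist [ 0.     0.    -1.464]
```

>>> {"op": "carry_out", "data": {"delta_pos": [[0.045, 0.015, 0], [0.09, 0.03, 0], [0.135, 0.045, 0], [0.18, 0.06, 0], [0.22, 0.08, 0]], "twist": [[0, 0, -0.15], [0, 0, -0.3], [0, 0, -0.45], [0, 0, -0.6], [0, 0, -0.75]], "grip": [0.7, 0.7, 0.7, 0.7, 0.7]}}

```text
time: 1.25
ee_pos: [0.5791, -0.2255, 0.2416]
tool_rot: [-1.821, -2.56, -0.0]
wrist_force: [0.0, -0.8, -0.6]
width: 0.0606
grasp_force: 0.0
```

```bash
python3 -c "
from h import *
go([.657,-.14,.22],150)"
```

```text
t 1.25 at [ 0.5791 -0.2255  0.2416] yaw 109.13 F [ 0.  -0.8 -0.6] T [-0.02 -0.11  0.03] w 0.0606 q6 -0.83
delta [0.0553 0.1016 0.0216] twist [ 0.    -0.    -0.713]
```

>>> {"op": "carry_out", "data": {"delta_pos": [[0.012, 0.022, 0], [0.024, 0.044, 0], [0.036, 0.066, 0], [0.048, 0.088, 0], [0.055, 0.102, 0]], "twist": [[0, 0, -0.145], [0, 0, -0.29], [0, 0, -0.435], [0, 0, -0.58], [0, 0, -0.713]], "grip": [0.7, 0.7, 0.7, 0.7, 0.7]}}

```text
time: 1.75
ee_pos: [0.6579, -0.1412, 0.2412]
tool_rot: [-0.813, -3.034, -0.001]
wrist_force: [-0.2, -0.1, -0.5]
width: 0.0609
grasp_force: 0.0
```

Run:
```python
from h import *
go([.657,-.14,.20],150)
c=cam('wrist','w1'); print(proj(c,[.657,-.14,.098]),proj(c,[.694,-.0765,.048]))
```

```text
t 1.75 at [ 0.6579 -0.1412  0.2412] yaw 149.99 F [-0.2 -0.1 -0.5] T [ 0.   -0.09  0.03] w 0.0609 q6 -1.38
delta [0.0014 0.0005 0.0412] twist [ 0. -0. -0.]
[324.56168334 191.81080519] [389.6253065  181.68457365]
```

View pics/w1.png

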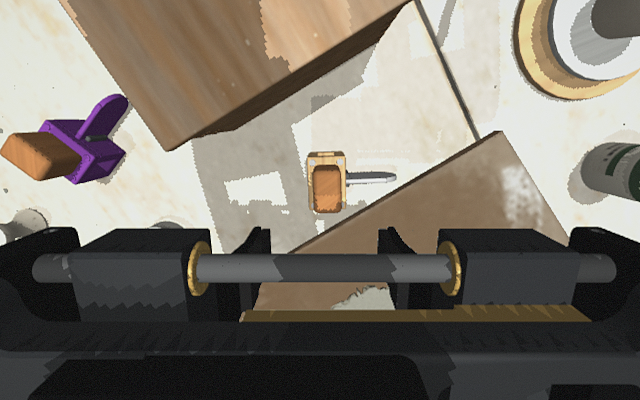

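The wrist view shows the carriage at (326,188) against a predicted (325,192), with its blade tip at (396,178). Next I'll refine its yaw and centre.

Run:
```python
from h import *
c=cam('wrist')
hsv=cv2.cvtColor(c['image'],cv2.COLOR_RGB2HSV); x,y,w,h=295,145,60,75
q=hsv[y:y+h,x:x+w]; m=((q[...,0]<16)&(q[...,1]>140)).astype(np.uint8)
k,l,st,ce=cv2.connectedComponentsWithStats(m); i=1+np.argmax(st[1:,4]); M=(l==i)
ys=np.where(M)[0]; print(st[i])
for r in range(ys.min(),ys.max()+1,4):
    xx=np.where(M[r])[0]; print(r+y,xx.min()+x,xx.max()+x)
# outline of whole carriage block top / blade
b=plane(c,349,175,.048)-plane(c,392,173,.048); print('blade ang',np.degrees(np.arctan2(-b[1],-b[0]))+90)
for u,v in [(315,167),(340,167),(341,211),(314,211)]: print(plane(c,u,v,.098).round(4))
```

```text
[  17   21   27   47 1046]
166 334 335
170 315 337
174 312 338
178 312 338
182 312 338
186 312 338
190 312 338
194 312 338
198 313 338
202 312 338
206 313 338
210 313 337
blade ang 153.05425326545117
[ 0.6326 -0.1344  0.098 ]
[ 0.6443 -0.1138  0.098 ]
[ 0.683 -0.134  0.098]
[ 0.6698 -0.1571  0.098 ]
```

```bash
python3 -c "
from h import *
go([.658,-.138,.081],150.5)"
```

```text
t 1.85 at [ 0.6579 -0.1411  0.2411] yaw 149.79 F [-0.7 -1.1  0.4] T [ 0.05 -0.15  0.02] w 0.0607 q6 -1.37
delta [0.0014 0.0027 0.1601] twist [ 0.    -0.    -0.012]
```

>>> {"op": "carry_out", "data": {"delta_pos": [[0.001, 0.003, 0.04], [0.001, 0.003, 0.08], [0.001, 0.003, 0.12], [0.001, 0.003, 0.145], [0.001, 0.003, 0.16]], "twist": [[0, 0, -0.012], [0, 0, -0.012], [0, 0, -0.012], [0, 0, -0.012], [0, 0, -0.012]], "grip": [0.7, 0.7, 0.7, 0.7, 0.7]}}

```text
time: 2.35
ee_pos: [0.6553, -0.1401, 0.0782]
tool_rot: [-0.811, -3.03, 0.0]
wrist_force: [0.9, -0.5, 0.8]
width: 0.0611
grasp_force: 0.0
```

>>> {"op": "carry_out", "data": {"delta_pos": [[0, 0, 0], [0, 0, 0], [0, 0, 0], [0, 0, 0], [0, 0, 0]], "twist": [[0, 0, 0], [0, 0, 0], [0, 0, 0], [0, 0, 0], [0, 0, 0]], "grip": [0.25, 0.15, 0.15, 0.15, 0.15], "grip_force": 35}}

```text
time: 2.85
ee_pos: [0.6587, -0.1399, 0.0832]
tool_rot: [0.805, 3.034, 0.0]
wrist_force: [1.1, 1.4, 0.6]
width: 0.0288
grasp_force: 0.8
```

>>> {"op": "carry_out", "data": {"delta_pos": [[0, 0, -0.03], [0, 0, -0.07], [0, 0, -0.11], [0, 0, -0.15], [0, 0, -0.15]], "twist": [[0, 0, 0], [0, 0, 0], [0, 0, 0], [0, 0, 0], [0, 0, 0]], "grip": [0.15, 0.15, 0.15, 0.15, 0.15]}}

```text
time: 3.35
ee_pos: [0.6612, -0.1408, 0.24]
tool_rot: [0.802, 3.024, -0.001]
wrist_force: [0.8, -0.4, -3.2]
width: 0.028
grasp_force: 34.6
```

Run:
```python
from h import *
go([.658,-.138,.22],150)
c=cam('wrist','w2')
M=rot(ctrl.read_state()['tool_rot']);p=ctrl.read_state()['ee_pos']
for d in [(0,0,-.017),(0.022,0,-.017),(0,-.083,.055),(.03,0,.025),(.03,0,.053)]: print(d,proj(c,p+M@np.array(d)))
```

```text
t 3.35 at [ 0.6612 -0.1408  0.24  ] yaw 150.28 F [ 0.8 -0.4 -3.2] T [ 0.1  -0.25 -0.01] w 0.028 q6 -1.38
delta [0.0044 0.0008 0.02  ] twist [0.002 0.013 0.005]
(0, 0, -0.017) [323.61009379 268.68231208]
(0.022, 0, -0.017) [323.57356487 224.82803466]
(0, -0.083, 0.055) [205.17994825 219.36502388]
(0.03, 0, 0.025) [323.55299171 187.05789287]
(0.03, 0, 0.053) [323.55007964 177.73256121]
```

View pics/w2.png

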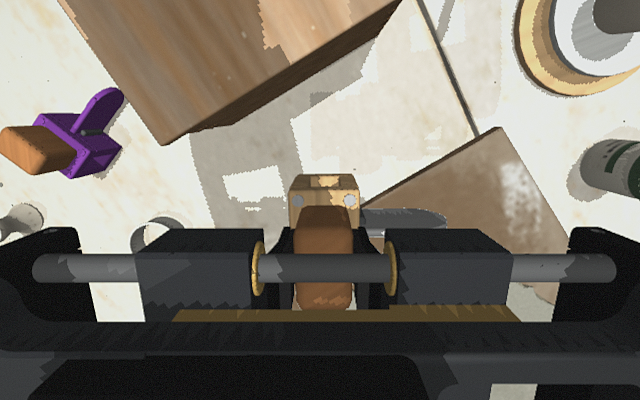

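The carriage is held: the wrist carries 3.2 N, the block is centred at about (324,190), and the blade is on the right, towards the wheel. I'll go to the pre-insertion pose above the bar end.

```bash
python3 -c "
from h import *
go([.638,.031,.225],149.5)"
```

```text
t 3.4 at [ 0.6597 -0.1404  0.2361] yaw 150.28 F [-0.6 -0.4 -3.4] T [ 0.05 -0.15  0.01] w 0.0279 q6 -1.38
delta [0.1039 0.138  0.0105] twist [0.002 0.008 0.014]
```

>>> {"op": "carry_out", "data": {"delta_pos": [[0.02, 0.028, 0], [0.045, 0.06, 0], [0.075, 0.1, 0], [0.098, 0.13, 0], [0.104, 0.138, 0.005]], "twist": [[0, 0, 0], [0, 0, 0], [0, 0, 0], [0, 0, 0], [0, 0, 0.01]], "grip": [0.15, 0.15, 0.15, 0.15, 0.15]}}

```text
time: 3.9
ee_pos: [0.6341, 0.036, 0.2246]
tool_rot: [-0.815, -3.031, -0.002]
wrist_force: [0.2, -0.5, -2.8]
width: 0.028
grasp_force: 34.9
```

>>> {"op": "carry_out", "data": {"delta_pos": [[0, 0, 0], [0, 0, 0], [0, 0, 0]], "twist": [[0, 0, 0], [0, 0, 0], [0, 0, 0]], "grip": [0.15, 0.15, 0.15]}}

```text
time: 4.2
ee_pos: [0.6358, 0.0301, 0.2259]
tool_rot: [-0.823, -3.031, 0.001]
wrist_force: [-0.3, 0.5, -2.7]
width: 0.0278
grasp_force: 34.9
```

Run:
```python
from h import *
c=cam('wrist','w3');go([.638,.031,.225],149.5)
for p in [(.5774,.0669,.104),(.6545,.197,.04)]: print(proj(c,p))
```

```text
t 4.25 at [0.636  0.03   0.2262] yaw 149.6 F [-0.5  0.4 -2.5] T [ 0.05 -0.07  0.01] w 0.0276 q6 -1.12
delta [-0.0012  0.0019  0.0012] twist [-0.001 -0.     0.002]
[326.84866302 119.79905062]
[470.72037104 120.12166296]
```

View pics/w3.png

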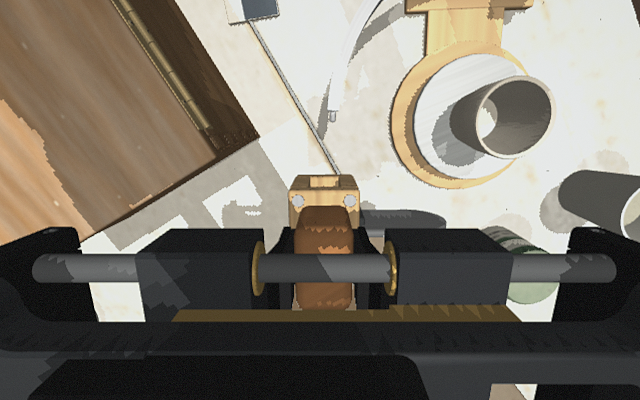

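The bar's nose is at about (332,120), 5 px to the wheel's side of the prediction; the block is centred at 324, and the box and cup are clear. I'll measure the bar centreline numerically.

Run:
```python
from h import *
g=cv2.imread('pics/w3.png',0)
for r in range(40,128,4): print(r,g[r,318:372:1].tolist() if r>88 else g[r,322:376].tolist())
```

```text
40 [230, 230, 230, 229, 230, 230, 229, 230, 231, 231, 229, 231, 230, 231, 229, 231, 230, 230, 230, 230, 230, 230, 229, 226, 226, 229, 230, 231, 227, 229, 230, 229, 230, 238, 185, 130, 135, 138, 138, 141, 137, 137, 138, 137, 137, 137, 132, 126, 188, 227, 225, 221, 218, 218]
44 [230, 230, 229, 230, 230, 230, 231, 230, 230, 231, 230, 231, 231, 231, 230, 231, 230, 230, 231, 231, 229, 228, 226, 228, 229, 231, 228, 228, 229, 230, 228, 232, 235, 174, 135, 139, 141, 140, 139, 136, 135, 130, 182, 226, 227, 225, 223, 223, 222, 221, 221, 220, 221, 219]
48 [231, 230, 231, 231, 231, 231, 231, 231, 230, 231, 230, 231, 230, 231, 230, 231, 230, 231, 229, 228, 226, 225, 228, 232, 229, 227, 229, 230, 229, 230, 237, 204, 173, 143, 134, 135, 137, 132, 125, 184, 194, 221, 221, 221, 222, 223, 222, 222, 224, 223, 222, 222, 221, 221]
52 [230, 231, 232, 231, 231, 231, 230, 231, 231, 230, 231, 231, 231, 231, 231, 231, 231, 231, 232, 232, 229, 228, 231, 228, 227, 230, 230, 229, 232, 234, 185, 170, 163, 144, 132, 121, 214, 223, 220, 220, 219, 218, 220, 221, 223, 223, 224, 223, 223, 222, 220, 222, 220, 221]
56 [
[... 4234 characters left out ...]
 223, 225, 225, 227, 226, 225, 225, 224, 221, 220, 219, 220, 219, 220, 221, 220, 222, 220, 221, 221, 220, 222, 224, 223, 223, 223, 221, 220, 217, 216]
120 [166, 134, 140, 140, 141, 142, 140, 140, 138, 135, 194, 156, 126, 157, 178, 181, 156, 154, 219, 225, 222, 221, 222, 222, 222, 222, 223, 222, 224, 222, 223, 221, 222, 221, 220, 219, 220, 221, 220, 219, 219, 218, 220, 220, 220, 222, 222, 222, 222, 223, 223, 221, 221, 220]
124 [171, 134, 139, 141, 141, 138, 141, 137, 131, 186, 223, 223, 222, 223, 224, 224, 223, 222, 221, 221, 221, 221, 222, 221, 222, 222, 222, 222, 221, 222, 221, 221, 221, 222, 223, 223, 221, 222, 221, 220, 220, 220, 220, 221, 222, 223, 223, 223, 225, 224, 225, 225, 224, 223]
```

Run:
```python
from h import *
c=cam('wrist')
st=ctrl.read_state();M=rot(st['tool_rot'])
a=plane(c,332.3,122,.096);b=plane(c,333.8,106,.104)
print(a,b,'tool-frame tip',M.T@(a-st['ee_pos']))
C=np.array([.6545,.197]);v=a[:2]-C;print(np.hypot(*v),np.degrees(np.arctan2(v[1],v[0]))%360)
# wheel disc by wrist
g=cv2.cvtColor(c['image'],cv2.COLOR_RGB2HSV); 
tool=lambda p:M.T@(np.array(p)-st['ee_pos'])
print(st['ee_pos'])
y=[plane(c,413,110,.04),plane(c,424,165,.04),plane(c,470,53,.04)]; print(np.round(y,4))
for p in y: print(np.hypot(*(p[:2]-C)))
```

```text
[0.58170571 0.07008581 0.096     ] [0.57092506 0.07752358 0.104     ] tool-frame tip [0.06712348 0.007093   0.13036008]
0.14630864984557826 240.16267101052168
[0.63602406 0.03002984 0.22636356]
[[0.615  0.1494 0.04  ]
 [0.6728 0.1343 0.04  ]
 [0.5948 0.2224 0.04  ]]
0.061787688441401756
0.06528093956869939
0.06488680487098909
```

>>> {"op": "carry_out", "data": {"delta_pos": [[0.01, 0.0065, 0.02], [0.015, 0.0065, 0.04], [0.015, 0.0065, 0.06], [0.015, 0.0065, 0.075], [0.015, 0.0065, 0.08]], "twist": [[0, 0, 0], [0, 0, 0], [0, 0, 0], [0, 0, 0], [0, 0, 0]], "grip": [0.15, 0.15, 0.15, 0.15, 0.15]}}

```text
time: 4.8
ee_pos: [0.6252, 0.0441, 0.1444]
tool_rot: [-0.822, -3.029, 0.001]
wrist_force: [-0.5, -0.2, -2.5]
width: 0.0278
grasp_force: 34.9
```

>>> {"op": "carry_out", "data": {"delta_pos": [[0, 0, 0], [0, 0, 0], [0, 0, 0]], "twist": [[0, 0, 0], [0, 0, 0], [0, 0, 0]], "grip": [0.15, 0.15, 0.15]}}

```text
time: 5.1
ee_pos: [0.6271, 0.0447, 0.148]
tool_rot: [0.821, 3.03, 0.001]
wrist_force: [0.7, 0.7, -2.8]
width: 0.0276
grasp_force: 34.9
```

Run:
```python
from h import *
c=cam('wrist');cv2.imwrite('pics/w4.png',cv2.resize(c['image'][80:260,240:500,::-1],None,fx=3,fy=3,interpolation=cv2.INTER_CUBIC));go([.622,.046,.146],149.5)
```

```text
t 5.15 at [0.627  0.0447 0.1479] yaw 149.7 F [-0.7  0.  -2.6] T [ 0.05 -0.17 -0.01] w 0.0278 q6 -1.1
delta [ 0.005  -0.0014  0.0019] twist [0.001 0.002 0.003]
```

View pics/w4.png

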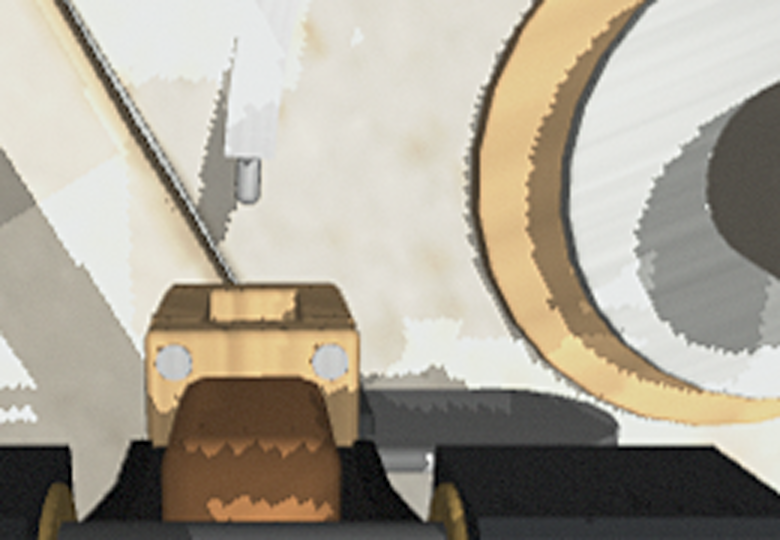

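The nose is at crop (248,180) and the bore centre at (254,305), so the nose is aligned to within about 1.3 mm. I'll plan the arc insertion.

```bash
cat >> h.py <<'E'
Cj=np.array([.6563,.1995]); TIP=240.05; ZC=.146
def pose(s,off=0.):
    # s: mm inserted; returns xy, heading of carriage (off: mm outward)
    d=min(max(s,0),60)
    if s<=60: ph=np.radians(TIP)-d/2/150; e=s/2-30 if s>0 else s-30
    else: ph=np.radians(TIP)-(s-30)/150; e=0
    r=150-(d/2)**2/600+off; u=np.array([np.cos(ph),np.sin(ph)]); h=np.array([u[1],-u[0]])
    return Cj+(r*u+e*h)/1000, np.degrees(ph)-90
def plan(ss,off=0.,z=ZC):
    st=ctrl.read_state(); M=rot(st['tool_rot']); p0=st['ee_pos']
    print('t',st['time'].__round__(2),'at',p0.round(4),'yaw',np.degrees(np.arctan2(M[1,0],M[0,0])).round(2),'F',(M.T@st['wrist_force']).round(1),'T',(M.T@st['wrist_torque']).round(2),'(tool) w',round(st['width'],4))
    D=[];W=[]
    for s in ss:
        xy,th=pose(s,off); a=np.radians(th); G=np.array([[np.cos(a),np.sin(a),0],[np.sin(a),-np.cos(a),0],[0,0,-1.]])
        D.append((M.T@(np.r_[xy,z]-p0)).round(4).tolist());W.append(R.from_matrix(M.T@G).as_rotvec().round(3).tolist())
    print(D);print(W)
E
python3 -c "
from h import *
plan([-15,-10,-4,3,10])"
```

```text
t 5.15 at [0.627  0.0447 0.1479] yaw 149.7 F [ 0.7 -0.4  2.6] T [-0.13 -0.12  0.01] (tool) w 0.0278
[[0.0069, -0.0013, 0.0019], [0.0119, -0.0013, 0.0019], [0.0179, -0.0014, 0.0019], [0.0249, -0.0017, 0.0018], [0.0319, -0.0022, 0.0018]]
[[0.001, 0.002, -0.006], [0.001, 0.002, -0.006], [0.001, 0.002, -0.006], [0.001, 0.002, 0.004], [0.001, 0.002, 0.027]]
```

>>> {"op": "carry_out", "data": {"delta_pos": [[0.007, -0.0013, 0.001], [0.012, -0.0013, 0.001], [0.018, -0.0014, 0.001], [0.025, -0.0017, 0.001], [0.032, -0.0022, 0.001]], "twist": [[0, 0, -0.006], [0, 0, -0.006], [0, 0, -0.006], [0, 0, 0.004], [0, 0, 0.027]], "grip": [0.15, 0.15, 0.15, 0.15, 0.15]}}

```text
time: 5.65
ee_pos: [0.5968, 0.0595, 0.1456]
tool_rot: [-0.864, -3.021, -0.0]
wrist_force: [0.3, -0.3, -2.7]
width: 0.0278
grasp_force: 34.9
```

>>> {"op": "carry_out", "data": {"delta_pos": [[0, 0, 0], [0, 0, 0]], "twist": [[0, 0, 0], [0, 0, 0]], "grip": [0.15, 0.15]}}

```text
time: 5.85
ee_pos: [0.5974, 0.0592, 0.1457]
tool_rot: [0.861, 3.021, 0.0]
wrist_force: [-0.6, 0.5, -3.5]
width: 0.028
grasp_force: 34.9
```

```bash
python3 -c "
from h import *
cam('wrist','w5')
plan([16,22,28,34,40])"
```

```text
t 5.9 at [0.5976 0.0591 0.1457] yaw 148.17 F [-0.8 -0.1  3.2] T [-0.11 -0.1   0.03] (tool) w 0.0278
[[0.0052, -0.0, -0.0003], [0.0112, -0.0002, -0.0003], [0.0172, -0.0001, -0.0003], [0.0232, 0.0002, -0.0003], [0.0292, 0.0007, -0.0003]]
[[0.0, 0.001, 0.021], [0.0, 0.001, 0.041], [0.0, 0.001, 0.061], [0.0, 0.001, 0.081], [0.0, 0.001, 0.101]]
```

View pics/w5.png

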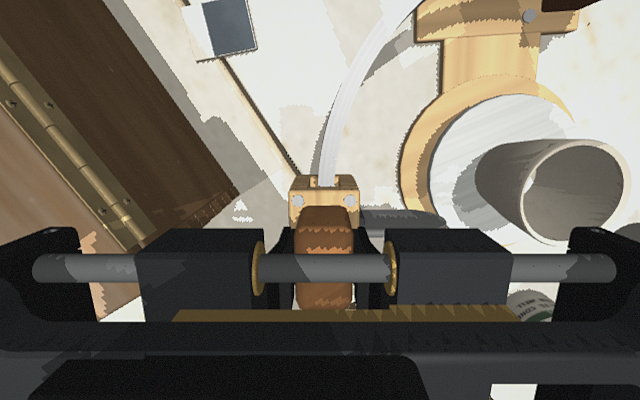

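The bar now enters the bore, centred at about (325,183), and no contact force shows. I'll slide on.

>>> {"op": "carry_out", "data": {"delta_pos": [[0.005, 0, 0], [0.011, 0, 0], [0.017, 0, 0], [0.023, 0, 0], [0.029, 0.0007, 0]], "twist": [[0, 0, 0.02], [0, 0, 0.04], [0, 0, 0.06], [0, 0, 0.08], [0, 0, 0.1]], "grip": [0.15, 0.15, 0.15, 0.15, 0.15]}}

```text
time: 6.4
ee_pos: [0.5726, 0.0753, 0.1455]
tool_rot: [-1.014, -2.973, 0.0]
wrist_force: [0.7, 1.3, -2.6]
width: 0.0275
grasp_force: 34.9
```

```bash
python3 -c "
from h import *
plan([45,50,56,62,68])"
```

```text
t 6.4 at [0.5726 0.0753 0.1455] yaw 142.33 F [0.3 1.5 2.6] T [-0.12 -0.08  0.01] (tool) w 0.0275
[[0.0044, 0.0002, -0.0005], [0.0094, 0.0004, -0.0005], [0.0154, 0.0009, -0.0005], [0.0213, 0.0014, -0.0005], [0.0272, 0.002, -0.0005]]
[[-0.0, -0.0, 0.015], [-0.0, -0.0, 0.032], [-0.0, -0.0, 0.052], [-0.0, -0.0, 0.079], [-0.0, -0.0, 0.119]]
```

>>> {"op": "carry_out", "data": {"delta_pos": [[0.004, 0, 0], [0.009, 0, 0], [0.015, 0.001, 0], [0.021, 0.0015, 0], [0.027, 0.002, 0]], "twist": [[0, 0, 0.015], [0, 0, 0.03], [0, 0, 0.05], [0, 0, 0.08], [0, 0, 0.12]], "grip": [0.15, 0.15, 0.15, 0.15, 0.15]}}

```text
time: 6.9
ee_pos: [0.5526, 0.0934, 0.1455]
tool_rot: [1.191, 2.907, 0.0]
wrist_force: [0.6, -0.0, -2.7]
width: 0.0279
grasp_force: 34.9
```

```bash
python3 -c "
from h import *
plan([74,82,90,98,106])"
```

```text
t 6.9 at [0.5526 0.0934 0.1455] yaw 135.42 F [-0.4  0.4  2.7] T [-0.14 -0.09  0.07] (tool) w 0.0279
[[0.0063, -0.0, -0.0005], [0.0142, 0.0005, -0.0005], [0.0221, 0.0014, -0.0005], [0.0299, 0.0028, -0.0005], [0.0376, 0.0045, -0.0005]]
[[0.0, 0.0, 0.038], [0.0, 0.0, 0.091], [0.0, 0.0, 0.145], [0.0, 0.0, 0.198], [0.0, 0.0, 0.251]]
```

>>> {"op": "carry_out", "data": {"delta_pos": [[0.006, 0, 0], [0.014, 0.0005, 0], [0.022, 0.0015, 0], [0.03, 0.003, 0], [0.0375, 0.0045, 0]], "twist": [[0, 0, 0.038], [0, 0, 0.09], [0, 0, 0.145], [0, 0, 0.2], [0, 0, 0.25]], "grip": [0.15, 0.15, 0.15, 0.15, 0.15]}}

```text
time: 7.4
ee_pos: [0.529, 0.123, 0.1456]
tool_rot: [1.546, 2.735, 0.0]
wrist_force: [-0.2, 0.3, -2.7]
width: 0.0276
grasp_force: 34.9
```

```bash
python3 -c "
from h import *
plan([114,122,130,138,146])"
```

```text
t 7.4 at [0.529  0.123  0.1456] yaw 121.05 F [ 0.4 -0.   2.7] T [-0.08 -0.07  0.01] (tool) w 0.0276
[[0.0079, 0.0003, -0.0004], [0.0158, 0.0009, -0.0004], [0.0236, 0.002, -0.0004], [0.0314, 0.0034, -0.0004], [0.0391, 0.0053, -0.0004]]
[[0.0, -0.0, 0.054], [0.0, -0.0, 0.107], [0.0, -0.0, 0.161], [0.0, -0.0, 0.214], [0.0, -0.0, 0.267]]
```

No contact force, so the path follows the bar.

>>> {"op": "carry_out", "data": {"delta_pos": [[0.008, 0.0003, 0], [0.016, 0.001, 0], [0.0235, 0.002, 0], [0.0315, 0.0035, 0], [0.039, 0.0053, 0]], "twist": [[0, 0, 0.054], [0, 0, 0.107], [0, 0, 0.16], [0, 0, 0.214], [0, 0, 0.267]], "grip": [0.15, 0.15, 0.15, 0.15, 0.15]}}

```text
time: 7.9
ee_pos: [0.5133, 0.1591, 0.1456]
tool_rot: [1.896, 2.505, 0.0]
wrist_force: [-0.1, 1.3, -2.9]
width: 0.0277
grasp_force: 34.9
```

```bash
python3 -c "
from h import *
plan([154,162,170,178,186])"
```

```text
t 7.9 at [0.5133 0.1591 0.1456] yaw 105.75 F [1.3 0.2 2.9] T [-0.07 -0.04 -0.01] (tool) w 0.0277
[[0.008, 0.0003, -0.0004], [0.0159, 0.0009, -0.0004], [0.0238, 0.002, -0.0004], [0.0316, 0.0035, -0.0004], [0.0393, 0.0054, -0.0004]]
[[0.0, -0.0, 0.054], [0.0, -0.0, 0.107], [0.0, -0.0, 0.16], [0.0, -0.0, 0.214], [0.0, -0.0, 0.267]]
```

>>> {"op": "carry_out", "data": {"delta_pos": [[0.008, 0.0003, 0], [0.016, 0.001, 0], [0.024, 0.002, 0], [0.0315, 0.0035, 0], [0.039, 0.0054, 0]], "twist": [[0, 0, 0.054], [0, 0, 0.107], [0, 0, 0.16], [0, 0, 0.214], [0, 0, 0.267]], "grip": [0.15, 0.15, 0.15, 0.15, 0.15]}}

```text
time: 8.4
ee_pos: [0.5079, 0.1981, 0.1456]
tool_rot: [2.212, 2.23, 0.0]
wrist_force: [-0.1, -0.4, -2.9]
width: 0.0274
grasp_force: 34.9
```

```bash
python3 -c "
from h import *
plan([194,202,210,218,225])"
```

```text
t 8.4 at [0.5079 0.1981 0.1456] yaw 90.46 F [-0.4 -0.1  2.9] T [-0.17 -0.08  0.02] (tool) w 0.0274
[[0.0081, 0.0001, -0.0004], [0.016, 0.0008, -0.0004], [0.0239, 0.0018, -0.0004], [0.0316, 0.0033, -0.0004], [0.0384, 0.0049, -0.0004]]
[[0.0, -0.0, 0.053], [0.0, -0.0, 0.107], [0.0, -0.0, 0.16], [0.0, -0.0, 0.213], [0.0, -0.0, 0.26]]
```

>>> {"op": "carry_out", "data": {"delta_pos": [[0.008, 0.0001, 0], [0.016, 0.001, 0], [0.024, 0.002, 0], [0.0315, 0.0033, 0], [0.0385, 0.005, 0]], "twist": [[0, 0, 0.053], [0, 0, 0.107], [0, 0, 0.16], [0, 0, 0.213], [0, 0, 0.26]], "grip": [0.15, 0.15, 0.15, 0.15, 0.15]}}

```text
time: 8.9
ee_pos: [0.5125, 0.2367, 0.1456]
tool_rot: [-2.483, -1.925, -0.0]
wrist_force: [-0.1, 0.2, -3.2]
width: 0.0278
grasp_force: 34.9
```

```bash
python3 -c "
from h import *
plan([230,235,240,244,248])"
```

```text
t 8.9 at [0.5125 0.2367 0.1456] yaw 75.57 F [ 0.2 -0.1  3.2] T [-0.08  0.02  0.03] (tool) w 0.0278
[[0.0048, 0.0001, -0.0004], [0.0097, 0.0004, -0.0004], [0.0147, 0.0008, -0.0004], [0.0186, 0.0012, -0.0004], [0.0225, 0.0018, -0.0004]]
[[-0.0, -0.0, 0.033], [-0.0, -0.0, 0.067], [-0.0, -0.0, 0.1], [-0.0, -0.0, 0.127], [-0.0, -0.0, 0.153]]
```

>>> {"op": "carry_out", "data": {"delta_pos": [[0.005, 0, 0], [0.01, 0.0004, 0], [0.0145, 0.0008, 0], [0.0185, 0.0012, 0], [0.0225, 0.0018, 0]], "twist": [[0, 0, 0.033], [0, 0, 0.067], [0, 0, 0.1], [0, 0, 0.127], [0, 0, 0.153]], "grip": [0.15, 0.15, 0.15, 0.15, 0.15]}}

```text
time: 9.4
ee_pos: [0.5198, 0.2578, 0.1455]
tool_rot: [-2.622, -1.731, 0.0]
wrist_force: [-0.1, -0.2, -2.8]
width: 0.0279
grasp_force: 34.9
```

```bash
python3 -c "
from h import *
plan([250,252,254,256,258])"
```

```text
t 9.4 at [0.5198 0.2578 0.1455] yaw 66.86 F [-0.3 -0.   2.8] T [-0.09 -0.03 -0.01] (tool) w 0.0279
[[0.0022, -0.0001, -0.0005], [0.0042, -0.0, -0.0005], [0.0061, 0.0, -0.0005], [0.0081, 0.0001, -0.0005], [0.0101, 0.0003, -0.0005]]
[[-0.0, -0.0, 0.015], [-0.0, -0.0, 0.028], [-0.0, -0.0, 0.041], [-0.0, -0.0, 0.055], [-0.0, -0.0, 0.068]]
```

Not yet at the stop. I'll creep on until contact.

>>> {"op": "carry_out", "data": {"delta_pos": [[0.002, 0, 0], [0.003, 0, 0], [0.004, 0, 0], [0.005, 0, 0], [0.006, 0, 0]], "twist": [[0, 0, 0.01], [0, 0, 0.02], [0, 0, 0.028], [0, 0, 0.034], [0, 0, 0.04]], "grip": [0.15, 0.15, 0.15, 0.15, 0.15]}}

```text
time: 9.9
ee_pos: [0.5223, 0.263, 0.1455]
tool_rot: [-2.655, -1.68, 0.0]
wrist_force: [-0.0, -0.4, -3.4]
width: 0.0278
grasp_force: 34.9
```

```bash
python3 -c "
from h import *
plan([256,258,260])"
```

```text
t 9.9 at [0.5223 0.263  0.1455] yaw 64.64 F [-0.3  0.1  3.4] T [-0.06  0.    0.01] (tool) w 0.0278
[[0.0024, -0.0002, -0.0005], [0.0044, -0.0002, -0.0005], [0.0063, -0.0001, -0.0005]]
[[-0.0, 0.0, 0.016], [-0.0, 0.0, 0.029], [-0.0, 0.0, 0.043]]
```

>>> {"op": "carry_out", "data": {"delta_pos": [[0.001, 0, 0], [0.002, 0, 0], [0.003, 0, 0], [0.004, 0, 0], [0.005, 0, 0]], "twist": [[0, 0, 0.006], [0, 0, 0.012], [0, 0, 0.018], [0, 0, 0.024], [0, 0, 0.03]], "grip": [0.15, 0.15, 0.15, 0.15, 0.15]}}

```text
time: 10.4
ee_pos: [0.5245, 0.2676, 0.1455]
tool_rot: [-2.68, -1.64, 0.0]
wrist_force: [1.3, -0.8, -2.2]
width: 0.0278
grasp_force: 34.9
```

Run:
```python
from h import *
plan([258,260,262,264])
```

```text
t 10.4 at [0.5245 0.2676 0.1455] yaw 62.93 F [-0.1  1.5  2.2] T [-0.02  0.   -0.  ] (tool) w 0.0278
[[-0.0007, -0.0002, -0.0005], [0.0012, -0.0002, -0.0005], [0.0032, -0.0001, -0.0005], [0.0052, -0.0001, -0.0005]]
[[-0.0, 0.0, -0.001], [-0.0, 0.0, 0.013], [-0.0, 0.0, 0.026], [-0.0, 0.0, 0.039]]
```

>>> {"op": "carry_out", "data": {"delta_pos": [[0.001, 0, 0], [0.002, 0, 0], [0.003, 0, 0], [0.004, 0, 0], [0.005, 0, 0]], "twist": [[0, 0, 0.006], [0, 0, 0.012], [0, 0, 0.018], [0, 0, 0.024], [0, 0, 0.03]], "grip": [0.15, 0.15, 0.15, 0.15, 0.15]}}

```text
time: 10.9
ee_pos: [0.526, 0.2709, 0.1455]
tool_rot: [2.703, 1.599, -0.005]
wrist_force: [-5.4, -7.3, 2.7]
width: 0.0277
grasp_force: 34.9
```

Run:
```python
from h import *
plan([258,260,262,264]); c=cam('wrist','w6')
```

```text
t 10.9 at [0.526  0.2709 0.1455] yaw 61.22 F [-9.  -1.2 -2.7] T [ 0.24 -1.57 -0.08] (tool) w 0.0277
[[-0.0043, 0.0002, -0.0005], [-0.0023, 0.0001, -0.0005], [-0.0004, 0.0001, -0.0005], [0.0016, 0.0001, -0.0005]]
[[-0.001, 0.003, -0.03], [-0.001, 0.003, -0.017], [-0.001, 0.003, -0.004], [-0.001, 0.003, 0.01]]
```

View pics/w6.png

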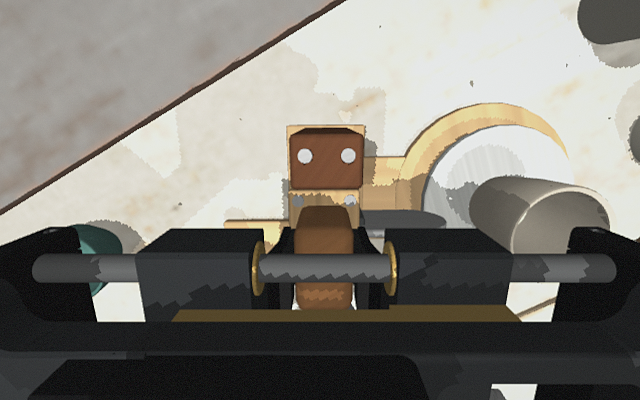

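The carriage stands against the post: there is 9 N at the face, and the post's front edge at row 188 meets the block. I'll lower it onto the bar and release.

>>> {"op": "carry_out", "data": {"delta_pos": [[-0.001, 0, 0.001], [-0.001, 0, 0.002], [-0.001, 0, 0.0035], [-0.001, 0, 0.0035]], "twist": [[0, 0, 0], [0, 0, 0], [0, 0, 0], [0, 0, 0]], "grip": [0.15, 0.15, 0.15, 0.15]}}

```text
time: 11.35
ee_pos: [0.5262, 0.2706, 0.1429]
tool_rot: [2.703, 1.6, -0.001]
wrist_force: [-3.5, -4.9, 5.7]
width: 0.0276
grasp_force: 34.9
```

>>> {"op": "carry_out", "data": {"delta_pos": [[0, 0, 0], [0, 0, 0], [0, 0, 0], [0, 0, 0], [0, 0, 0]], "twist": [[0, 0, 0], [0, 0, 0], [0, 0, 0], [0, 0, 0], [0, 0, 0]], "grip": [0.55, 0.55, 0.55, 0.55, 0.55]}}

```text
time: 11.85
ee_pos: [0.5264, 0.2713, 0.1421]
tool_rot: [-2.703, -1.6, -0.001]
wrist_force: [-0.2, -0.3, 0.0]
width: 0.0473
grasp_force: 0.0
```

>>> {"op": "carry_out", "data": {"delta_pos": [[0, 0, -0.02], [0, 0, -0.05], [0, 0, -0.08], [0, 0, -0.11], [0, 0, -0.14]], "twist": [[0, 0, 0], [0, 0, 0], [0, 0, 0], [0, 0, 0], [0, 0, 0]], "grip": [0.55, 0.55, 0.55, 0.55, 0.55]}}

```text
time: 12.35
ee_pos: [0.5262, 0.2711, 0.2832]
tool_rot: [-2.704, -1.6, -0.0]
wrist_force: [1.0, 0.1, -0.8]
width: 0.0481
grasp_force: 0.0
```

Run:
```python
from h import *
c=cam('wrist','w7'); s=ctrl.read_state(); print(s['time'],s['ee_pos'],s['wrist_force'],s['width'])
hsv=cv2.cvtColor(c['image'],cv2.COLOR_RGB2HSV)
m=((hsv[...,0]<16)&(hsv[...,1]>110)).astype(np.uint8); m[230:]=0
k,l,st,ce=cv2.connectedComponentsWithStats(m)
for i in range(1,k):
    if st[i,4]>60: print(st[i],ce[i].round(1),c['image'][l==i].mean(0).round())
for p in [(.526,.2709,.094),(.526,.2709,.158),(.4378,.2585,.105),(.4315,.2196,.151)]: print(proj(c,p).round(1))
g=cv2.imread('pics/top0.png');
```

```text
12.4 [0.52840676 0.27198728 0.28966298] [ 1.42084714 -0.38313657  4.53371147] 0.04791975818109197
[ 305  126   41   34 1183] [325.  142.6] [115.  75.  52.]
[ 309  168   31   52 1444] [324.5 193.6] [130.  91.  58.]
[259 201  22  24 198] [270.3 210.5] [43. 29. 21.]
[324.3 182.9]
[324.4 197.3]
[260.9 231.4]
[266.8 282.2]
```

Released, and the carriage stayed put: the handle is seen at the predicted pixel. I'll go to behind the catch knob with the fingers closed.

```bash
python3 -c "
from h import *
go([.4045,.2265,.26],-10)"
```

```text
t 12.4 at [0.5284 0.272  0.2897] yaw 61.25 F [ 1.4 -0.4  4.5] T [-0.   -0.15 -0.07] w 0.0479 q6 0.84
delta [-0.0997 -0.0869  0.0285] twist [ 1.000e-03 -9.000e-03  1.243e+00]
```

>>> {"op": "carry_out", "data": {"delta_pos": [[-0.012, -0.01, 0], [-0.024, -0.02, 0], [-0.036, -0.031, 0], [-0.048, -0.042, 0], [-0.06, -0.052, 0]], "twist": [[0, 0, 0.14], [0, 0, 0.28], [0, 0, 0.42], [0, 0, 0.56], [0, 0, 0.7]], "grip": [0, 0, 0, 0, 0], "grip_force": 20}}

```text
time: 12.9
ee_pos: [0.4512, 0.2434, 0.2819]
tool_rot: [-3.09, -0.567, -0.0]
wrist_force: [0.2, 0.3, -0.5]
width: 0.016
grasp_force: 0.0
```

```bash
python3 -c "
from h import *
go([.4045,.2265,.26],-10)"
```

```text
t 12.9 at [0.4512 0.2434 0.2819] yaw 20.81 F [ 0.2  0.3 -0.5] T [ 0.04 -0.01 -0.03] w 0.016 q6 1.55
delta [-0.0496 -0.0008  0.0219] twist [-0.    -0.     0.538]
```

>>> {"op": "carry_out", "data": {"delta_pos": [[-0.013, 0, 0.005], [-0.026, 0, 0.01], [-0.04, 0, 0.02], [-0.05, 0, 0.022], [-0.05, 0, 0.022]], "twist": [[0, 0, 0.14], [0, 0, 0.28], [0, 0, 0.42], [0, 0, 0.538], [0, 0, 0.538]], "grip": [0, 0, 0, 0, 0]}}

```text
time: 13.4
ee_pos: [0.4042, 0.2253, 0.2595]
tool_rot: [3.13, -0.267, -0.001]
wrist_force: [1.5, -0.0, -0.4]
width: 0.0002
grasp_force: 0.0
```

Run:
```python
from h import *
go([.4045,.2265,.138],-10)
c=cam('wrist','w8')
hsv=cv2.cvtColor(c['image'],cv2.COLOR_RGB2HSV)
print(proj(c,(.4315,.2215,.151)),proj(c,(.4378,.2585,.105)))
m=((hsv[...,0]>8)&(hsv[...,0]<25)&(hsv[...,1]>80)&(hsv[...,2]>60)).astype(np.uint8); m[235:]=0
k,l,st,ce=cv2.connectedComponentsWithStats(m)
for i in range(1,k):
    if st[i,4]>60: print(st[i],ce[i].round(1),c['image'][l==i].mean(0).round())
```

```text
t 13.4 at [0.4042 0.2253 0.2595] yaw -9.74 F [ 1.5 -0.  -0.4] T [ 0.05 -0.   -0.03] w 0.0002 q6 2.08
delta [ 0.0002 -0.0013  0.1215] twist [0.    0.001 0.005]
[322.60459042 169.59048159] [284.52298738 161.93389453]
[ 176    0  187  156 9662] [261.9  67.2] [177. 139.  98.]
[  502     0   138   235 27734] [574.3 110.2] [97. 79. 57.]
[37 16 25 13 83] [49.  20.7] [72. 62. 48.]
[270 145  16  21  73] [275.9 152.1] [210. 182. 133.]
[309 158  18  24 335] [318.1 169.4] [147. 121.  87.]
[512 213  10  22  95] [517.2 226.7] [62. 50. 36.]
```

The knob is seen within 4 px of the prediction, at about (0.432,0.224). I'll descend behind it.

>>> {"op": "carry_out", "data": {"delta_pos": [[0, -0.001, 0.03], [0, -0.001, 0.06], [0, -0.001, 0.09], [0, -0.001, 0.11], [0, -0.001, 0.121]], "twist": [[0, 0, 0], [0, 0, 0], [0, 0, 0], [0, 0, 0], [0, 0, 0]], "grip": [0, 0, 0, 0, 0]}}

```text
time: 13.95
ee_pos: [0.405, 0.2263, 0.1373]
tool_rot: [3.13, -0.261, -0.003]
wrist_force: [-0.5, -0.8, 0.6]
width: 0.0006
grasp_force: 0.0
```

```bash
cat >> h.py <<'E'
PV=np.array([.4378,.2590])
def push(als,gap=17.5,z=.138):
    st=ctrl.read_state(); M=rot(st['tool_rot']); p0=st['ee_pos']
    print('t',round(st['time'],2),'at',p0.round(4),'yaw',np.degrees(np.arctan2(M[1,0],M[0,0])).round(2),'F',(M.T@st['wrist_force']).round(1),'T',(M.T@st['wrist_torque']).round(2))
    D=[];W=[]
    for al in als:
        a=np.radians(al); u=np.array([np.cos(a),np.sin(a)]); t=np.array([-u[1],u[0]])
        xy=PV+(36*u-gap*t)/1000; G=np.array([[t[0],t[1],0],[t[1],-t[0],0],[0,0,-1.]])
        D.append((M.T@(np.r_[xy,z]-p0)).round(4).tolist());W.append(R.from_matrix(M.T@G).as_rotvec().round(3).tolist())
    print(D);print(W)
E
python3 -c "
from h import *
push([-105,-100,-95,-90,-85])"
```

```text
t 13.95 at [0.405  0.2263 0.1373] yaw -9.54 F [-0.3  0.9 -0.6] T [ 0.03 -0.07  0.05]
[[0.0061, -0.0035, -0.0007], [0.0092, -0.0018, -0.0007], [0.0124, -0.0004, -0.0007], [0.0157, 0.0008, -0.0007], [0.019, 0.0016, -0.0008]]
[[0.001, 0.002, 0.095], [0.001, 0.002, 0.008], [0.001, 0.002, -0.079], [0.001, 0.002, -0.166], [0.001, 0.002, -0.254]]
```

>>> {"op": "carry_out", "data": {"delta_pos": [[0.005, -0.002, 0], [0.009, -0.0018, 0], [0.0125, -0.0004, 0], [0.0157, 0.0008, 0], [0.019, 0.0016, 0]], "twist": [[0, 0, 0], [0, 0, 0], [0, 0, -0.08], [0, 0, -0.166], [0, 0, -0.254]], "grip": [0, 0, 0, 0, 0]}}

```text
time: 14.45
ee_pos: [0.4251, 0.2223, 0.1406]
tool_rot: [-3.137, -0.14, -0.003]
wrist_force: [-2.0, 1.4, -1.0]
width: 0.0004
grasp_force: 1.0
```

```bash
python3 -c "
from h import *
push([-79,-73,-67,-61,-55])"
```

```text
t 14.45 at [0.4251 0.2223 0.1406] yaw 5.1 F [-1.9 -1.6  1. ] T [ 0.37 -0.16 -0.  ]
[[0.0022, 0.0022, 0.0026], [0.0062, 0.0034, 0.0026], [0.0103, 0.0042, 0.0026], [0.0145, 0.0046, 0.0026], [0.0187, 0.0045, 0.0026]]
[[-0.001, -0.002, -0.103], [-0.001, -0.002, -0.208], [-0.001, -0.002, -0.312], [-0.001, -0.002, -0.417], [-0.001, -0.002, -0.522]]
```

Contact with about 2 N, as friction would give. I'll follow the arc.

>>> {"op": "carry_out", "data": {"delta_pos": [[0.0025, 0.002, 0.001], [0.0065, 0.0034, 0.001], [0.0105, 0.0042, 0.001], [0.0145, 0.0046, 0.001], [0.0188, 0.0045, 0.001]], "twist": [[0, 0, -0.1], [0, 0, -0.208], [0, 0, -0.312], [0, 0, -0.417], [0, 0, -0.522]], "grip": [0, 0, 0, 0, 0]}}

```text
time: 14.95
ee_pos: [0.4444, 0.2193, 0.1399]
tool_rot: [-2.995, -0.946, -0.004]
wrist_force: [-1.3, 1.3, -0.2]
width: 0.0007
grasp_force: 0.9
```

```bash
python3 -c "
from h import *
push([-49,-43,-37,-31,-25])"
```

```text
t 14.95 at [0.4444 0.2193 0.1399] yaw 35.06 F [-0.3 -1.8  0.2] T [ 0.32 -0.2  -0.05]
[[0.0037, 0.0013, 0.0019], [0.0077, 0.0026, 0.0019], [0.0119, 0.0034, 0.0019], [0.016, 0.0037, 0.0019], [0.0202, 0.0037, 0.0019]]
[[0.001, -0.002, -0.104], [0.001, -0.002, -0.208], [0.001, -0.002, -0.313], [0.001, -0.002, -0.418], [0.001, -0.002, -0.523]]
```

Run:
```python
from h import *
t0=cv2.cvtColor(cv2.imread('pics/side0.png'),cv2.COLOR_BGR2RGB)
for n in ['wrist','side','top']:
    c=cam(n,n+'9'); hsv=cv2.cvtColor(c['image'],cv2.COLOR_RGB2HSV)
    m=((hsv[...,0]>8)&(hsv[...,0]<25)&(hsv[...,1]>80)&(hsv[...,2]>60)).astype(np.uint8)
    k,l,st,ce=cv2.connectedComponentsWithStats(m)
    a=np.radians(-55); kp=np.r_[PV+.036*np.array([np.cos(a),np.sin(a)]),.151]
    print(n,'pred knob',proj(c,kp).round(1),'old',proj(c,(.4315,.2225,.151)).round(1),'piv',proj(c,np.r_[PV,.105]).round(1))
    for i in range(1,k):
        if st[i,4]>8 and np.hypot(*(ce[i]-proj(c,kp)))<60: print(st[i],ce[i].round(1),c['image'][l==i].mean(0).round())
```

```text
wrist pred knob [323.9 233.8] old [304. 284.] piv [265.1 206.3]
[ 305  194   33  102 1596] [319.3 228.7] [115.  96.  67.]
[338 241   6  55 255] [340.8 268.5] [105.  87.  51.]
side pred knob [327.3 132.5] old [319.5 131.1] piv [325.6 133.3]
[ 332  127   61   78 1241] [356. 169.] [141. 111.  78.]
[318 146  16  16 109] [325.4 152.9] [130. 103.  74.]
[362 153   4   5  12] [363.3 155.2] [131. 104.  77.]
top pred knob [220. 241.] old [222.1 250.9] piv [213.3 249. ]
[ 190  157   80   68 1018] [235.4 196.1] [121. 100.  67.]
[226 228  13  11  81] [232.9 231.6] [123.  99.  67.]
```

The wrist mask shows the knob directly ahead of the fingers, so it is turning as planned. I'll continue.

>>> {"op": "carry_out", "data": {"delta_pos": [[0.0037, 0.0013, 0.001], [0.0077, 0.0026, 0.001], [0.012, 0.0034, 0.001], [0.016, 0.0037, 0.001], [0.02, 0.0037, 0.001]], "twist": [[0, 0, -0.104], [0, 0, -0.208], [0, 0, -0.313], [0, 0, -0.418], [0, 0, -0.523]], "grip": [0, 0, 0, 0, 0]}}

```text
time: 15.6
ee_pos: [0.4625, 0.2268, 0.138]
tool_rot: [2.651, 1.683, 0.002]
wrist_force: [0.1, -2.1, -0.1]
width: 0.0003
grasp_force: 0.9
```

```bash
python3 -c "
from h import *
push([-21,-17,-13,-9,-5])"
```

```text
t 15.6 at [0.4625 0.2268 0.138 ] yaw 64.82 F [-1.9  1.   0.1] T [-0.34 -0.31 -0.02]
[[0.0038, 0.0011, -0.0], [0.0064, 0.0021, -0.0], [0.0091, 0.0028, -0.0], [0.0119, 0.0034, -0.0], [0.0146, 0.0038, -0.0]]
[[0.002, -0.0, -0.073], [0.002, -0.0, -0.143], [0.002, 0.0, -0.213], [0.002, 0.0, -0.282], [0.002, 0.0, -0.352]]
```

>>> {"op": "carry_out", "data": {"delta_pos": [[0.0035, 0.001, 0], [0.0063, 0.002, 0], [0.009, 0.0028, 0], [0.012, 0.0034, 0], [0.0146, 0.0038, 0]], "twist": [[0, 0, -0.07], [0, 0, -0.143], [0, 0, -0.213], [0, 0, -0.282], [0, 0, -0.352]], "grip": [0, 0, 0, 0, 0]}}

```text
time: 16.1
ee_pos: [0.4677, 0.228, 0.1375]
tool_rot: [2.31, 2.115, -0.038]
wrist_force: [-22.6, -52.9, 28.6]
width: 0.0003
grasp_force: 26.8
```

```bash
python3 -c "
from h import *
push([-2,1,4,7,10])"
```

```text
t 16.1 at [0.4677 0.228  0.1375] yaw 84.97 F [-55.4 -18.2 -27.2] T [ 2.6  -8.83  0.05]
[[0.0127, 0.0044, -0.0008], [0.0146, 0.0052, -0.0009], [0.0166, 0.0058, -0.0009], [0.0186, 0.0064, -0.001], [0.0207, 0.0068, -0.001]]
[[-0.01, 0.024, -0.053], [-0.011, 0.023, -0.105], [-0.011, 0.023, -0.158], [-0.012, 0.023, -0.21], [-0.013, 0.022, -0.262]]
```

Firm stop with 55 N on the fingers. I'll back off and check the catch angle.

>>> {"op": "carry_out", "data": {"delta_pos": [[-0.006, 0, 0], [-0.015, 0, 0], [-0.025, 0, 0], [-0.025, 0, -0.04], [-0.025, 0, -0.08]], "twist": [[0, 0, 0], [0, 0, 0], [0, 0, 0], [0, 0, 0], [0, 0, 0]], "grip": [0, 0, 0, 0, 0]}}

```text
time: 16.6
ee_pos: [0.4682, 0.2133, 0.2172]
tool_rot: [-2.319, -2.118, 0.003]
wrist_force: [0.4, 0.2, 0.8]
width: 0.0008
grasp_force: 0.0
```

>>> {"op": "carry_out", "data": {"delta_pos": [[-0.02, -0.03, -0.03], [-0.05, -0.06, -0.06], [-0.08, -0.09, -0.06], [-0.11, -0.11, -0.06], [-0.15, -0.11, -0.06]], "twist": [[0, 0, 0], [0, 0, 0], [0, 0, 0], [0, 0, 0], [0, 0, 0]], "grip": [0, 0, 0, 0, 0]}}

```text
time: 17.1
ee_pos: [0.3447, 0.0744, 0.278]
tool_rot: [2.315, 2.122, 0.005]
wrist_force: [0.9, 0.4, 0.2]
width: 0.0008
grasp_force: 0.0
```

Run:
```python
from h import *
s=ctrl.read_state();print(s['time'],s['ee_pos'],s['wrist_force'],s['joints'].round(2))
for n,box in [('top',(185,195,60,65)),('side',(305,115,60,60))]:
    c=cam(n,n+'10'); hsv=cv2.cvtColor(c['image'],cv2.COLOR_RGB2HSV)
    x,y,w,h=box
    m=((hsv[...,0]>8)&(hsv[...,0]<28)&(hsv[...,1]>70)).astype(np.uint8)
    k,l,st,ce=cv2.connectedComponentsWithStats(m)
    for al in [-40,-30,-20,-10,0]:
        a=np.radians(al); print(n,al,proj(c,np.r_[PV+.036*np.array([np.cos(a),np.sin(a)]),.151]).round(1),end=' ')
    print('\nhandle pred',proj(c,(.526,.271,.155)).round(1))
    for i in range(1,k):
        if st[i,4]>6 and x-5<ce[i][0]<x+w+5 and y-5<ce[i][1]<y+h+5: print(st[i],ce[i].round(1),c['image'][l==i].mean(0).round())
```

```text
17.1 [0.34473141 0.07440671 0.27797355] [0.92427221 0.43723254 0.17248197] [-0.01 -0.52  2.11  0.    1.54  0.07]
top -40 [217.8 238.5] top -30 [216.  237.1] top -20 [214.  236.2] top -10 [211.8 235.5] top 0 [209.6 235.3] 
handle pred [205.8 216.3]
[ 190  157   80   96 1850] [230.1 208.5] [115.  95.  62.]
[212 253  10   6  28] [217.3 254.3] [131. 120.  82.]
side -40 [330. 132.] side -30 [331.6 131.3] side -20 [333.  130.5] side -10 [334.2 129.5] side 0 [335.1 128.3] 
handle pred [350.3 130.6]
[308 110   5   4   8] [310.1 111.6] [65. 50. 43.]
[318 114  23  11  38] [328.8 118.7] [65. 49. 42.]
[ 332  124   61   81 1426] [355.8 165.7] [131. 103.  72.]
[330 131   4  11  36] [331.2 135.7] [107.  87.  61.]
[318 139  15  23 153] [325.6 150.7] [127. 106.  75.]
[362 153   4   5  14] [363.4 155. ] [133. 107.  80.]
```

The side view suggests the arm is at about -30°, which is uncertain. I'll put the wrist camera over the catch for a closer measurement.

```bash
python3 -c "
from h import *
go([.455,.175,.25],85)"
```

```text
t 17.2 at [0.3461 0.071  0.278 ] yaw 84.55 F [0.6 1.2 0.4] T [ 0.03 -0.12 -0.02] w 0.0003 q6 0.07
delta [0.1139 0.0984 0.0282] twist [ 0.004  0.001 -0.008]
```

>>> {"op": "carry_out", "data": {"delta_pos": [[0.03, 0.025, 0], [0.06, 0.05, 0.01], [0.09, 0.075, 0.02], [0.114, 0.098, 0.028], [0.114, 0.098, 0.028]], "twist": [[0, 0, 0], [0, 0, 0], [0, 0, 0], [0, 0, 0], [0, 0, 0]], "grip": [0, 0, 0, 0, 0]}}

```text
time: 17.7
ee_pos: [0.4551, 0.1818, 0.2469]
tool_rot: [-2.315, -2.121, 0.002]
wrist_force: [-1.3, 0.1, 0.1]
width: 0.0005
grasp_force: 0.0
```

Run:
```python
from h import *
c=cam('wrist','w11'); im=c['image']; hsv=cv2.cvtColor(im,cv2.COLOR_RGB2HSV); print(ctrl.read_state()['ee_pos'],c['origin'])
print('piv',proj(c,np.r_[PV,.105]).round(1))
for al in [-30,-20,-10,0]:
    a=np.radians(al); print(al,proj(c,np.r_[PV+.036*np.array([np.cos(a),np.sin(a)]),.151]).round(1))
print('tail corner',proj(c,(.4936,.2544,.116)).round(1))
m=((hsv[...,0]>8)&(hsv[...,0]<28)&(hsv[...,1]>70)).astype(np.uint8);m[230:]=0
dk=(hsv[...,2]<75).astype(np.uint8);dk[230:]=0
for M in (m,dk):
    k,l,st,ce=cv2.connectedComponentsWithStats(M)
    for i in range(1,k):
        if st[i,4]>60: print(st[i],ce[i].round(1),im[l==i].mean(0).round())
    print()
# ascii of region
x0,x1,y0,y1=230,390,60,200
ch=lambda p: '#' if p[2]<75 else ('o' if 8<p[0]<28 and p[1]>70 and p[2]<150 else ('w' if 8<p[0]<28 and p[1]>70 else ('+' if p[2]<150 else '.')))
for r in range(y0,y1,4): print(r,''.join(ch(hsv[r,x]) for x in range(x0,x1,2)))
```

```text
[0.45408597 0.18068646 0.24770951] [0.46119371 0.2513951  0.3912328 ]
piv [298.2 111.8]
-30 [336.  131.2]
-20 [338.9 123.3]
-10 [340.4 114.9]
0 [340.5 106.2]
tail corner [361.7 111.2]
[21  0 34  5 74] [35.6  1.3] [62. 49. 41.]
[  280     4   270   206 14097] [405.1  97.8] [186. 154. 110.]
[595 216  45  14 254] [619.8 222.8] [82. 66. 50.]

[  0   0  64   7 210] [24.6  2.1] [65. 53. 46.]
[376   9  34  55 297] [393.   36.4] [49. 34. 25.]
[ 134   22   51   62 1416] [152.6  44.9] [40. 57. 54.]
[172  33  32  56 405] [194.3  66.5] [37. 53. 50.]
[377  99  31  18 148] [388.8 109.3] [61. 44. 29.]
[419 106  49  23 269] [440.6 117.3] [65. 65. 65.]
[368 118   8  74 131] [370.6 149.7] [61. 61. 61.]
[618 139  22  49 291] [625.  165.9] [43. 52. 42.]
[573 216  67  14 180] [607.3 224. ] [49. 42. 34.]
[ 43 227  33   3  81] [ 60.  228.1] [25. 26. 26.]
[215 227 108   3 121] [273.1 228.8] [12. 13. 15.]
[325 227 108   3 121] [374.  228.8] [18. 19. 21.]

60 ..................................................................+wwwwwwo#oooww
64 ..................................................................ww
[... 2109 characters left out ...]
.........++.........
168 .....................................................................++.........
172 .....................................................................+#.........
176 ......................................................................#.........
180 ......................................................................#.........
184 ......................................................................+.........
188 .......................................................................#........
192 .......................................................................+........
196 .......................................................................++.....+.
```

Run:
```python
from h import *
c=cam('wrist'); im=c['image'].astype(int); 
# sat-aware: letters for gray brightness (low sat) digits for coloured
hsv=cv2.cvtColor(c['image'],cv2.COLOR_RGB2HSV)
def ch(p):
    return 'ABCDEFGHIJ'[min(int(p[2])*10//256,9)] if p[1]<45 else str(min(int(p[2])*10//256,9))
for r in range(96,152,2): print(r,''.join(ch(hsv[r,x]) for x in range(290,410)))
for q in [(299,110,.105),(337,128,.151),(358,130,.101),(362,116,.116)]: print(q,plane(c,*q).round(4))
```

```text
96 99998875E55677799988888888888888888IIIIIIIIIIIIIJJIIIIIII578888888888888853333378888889952333334567778888888888877777777
98 985FEEEEEEEEEEEE689998888888888888888777HIIIIIIIIIIIIIII5788888888888888533333788888889632333324567788888888888887777777
100 7EEEEEEEEEEEEEEEED48998888888888888888888777HIIIIIIIIIIG7888888889988895333337888888899422222223667778888888887777777667
102 EEEEEEEEEEEEEEEEEEE27999888888888888888888888878HHIIIIG78888888888888964333468888II8898422222222356666667777877777777777
104 EEEEEEEEEEEEEEEEEEEEB27999888888888888888888888888777F6888888888888997433336978JJIIIJJ9622222222233445556666666667777777
106 EEEEEEEEEEEEEEEEEEEEDCB2999888888888889888888888888887888888888888997433336998JJJJJJJJ8995222222222223344455555566666676
108 EEEEEEEEEEEEEEEEEEEEDDIHGG7899989898988898888888888978888888888889974333348996HJJJJJJI8897654322222222222234445555555566
110 EEEEEEEEEEEEEEEEEEEECGJJIIIIGG77899999988888888889988888888888899995233454788988IIII988998866665432122222222222344555555
112 EEEEEEEEEEEEEEEEEEEEBIJIIIIIIIIIHGG789998898898899888888888988888888642222224578999999889898887556
[... 1861 characters left out ...]
IHIIIIIIIH89999899876768999988888888
144 JJJJJJJJJJJJJJJJJJJJJJJJJJJJJJJJJJJJJJJJJJJJJJIIJJJHGF54566666777777555555556684CCFIIHIIHIIII889998IG5668889989999889888
146 JJJJJJJJJJJJJJJJJJJJJJJJJJJJJJJJJJJJJJJJJJJJJJJJJJJJJJHGHGG55667777755555554897DCCGIIHIIIIIII89898IJJJJHHI77899999989989
148 JJJJJJJJJJJJJJJJJJJJJJJJJJJJJJJJJJJJJJJJJJJJJJJJJJJJJJIGGGGGGGG5556655555557896DCCHIIHIIIIIII8997IJJJJJJJJIIGF6688999999
150 JJJJJJJJJJJJJJJJJJJJJJJJJJJJJJJJJJJJJJJJJJJJJJJJJJJJJJJJHGGGGGGGGGGG54565778996DCBIJIIIIIIIII897IJJJJJJJJJJJJJJHFHG67899
(299, 110, 0.105) [0.4375 0.2593 0.105 ]
(337, 128, 0.151) [0.4689 0.2421 0.151 ]
(358, 130, 0.101) [0.49   0.2368 0.101 ]
(362, 116, 0.116) [0.4926 0.2491 0.116 ]
```

The frame shows the pivot at (299,109), the knob at (338,125), and the nose edge parallel to the block's tail edge with a small gap. That means the arm is at about -26°, square to the tail, so it looks shut. I'll confirm the carriage did not shift by repeating the earlier view.

```bash
python3 -c "
from h import *
go([.5275,.2715,.286],61.2)"
```

```text
t 17.8 at [0.4536 0.18   0.2484] yaw 84.95 F [-0.5 -1.9 -0.1] T [-0.01 -0.05 -0.06] w 0.0006 q6 0.3
delta [ 0.0977  0.0655 -0.0378] twist [-0.002  0.001  0.415]
```

>>> {"op": "carry_out", "data": {"delta_pos": [[0.01, 0.01, -0.036], [0.04, 0.03, -0.037], [0.075, 0.05, -0.037], [0.098, 0.0655, -0.037], [0.098, 0.0655, -0.037]], "twist": [[0, 0, 0.1], [0, 0, 0.2], [0, 0, 0.3], [0, 0, 0.415], [0, 0, 0.415]], "grip": [0, 0, 0, 0, 0]}}

```text
time: 18.3
ee_pos: [0.5286, 0.2725, 0.2867]
tool_rot: [-2.706, -1.595, -0.003]
wrist_force: [0.2, 0.5, 0.1]
width: 0.0008
grasp_force: 0.0
```

>>> {"op": "carry_out", "data": {"delta_pos": [[0, 0, 0], [0, 0, 0]], "twist": [[0, 0, 0], [0, 0, 0]], "grip": [0, 0]}}

```text
time: 18.5
ee_pos: [0.5271, 0.27, 0.2867]
tool_rot: [2.704, 1.598, 0.0]
wrist_force: [0.2, -0.8, 1.1]
width: 0.0005
grasp_force: 0.0
```

Run:
```python
from h import *
c=cam('wrist','w12'); s=ctrl.read_state(); print(s['time'],s['ee_pos'],c['origin'])
old=cv2.cvtColor(cv2.imread('pics/w7.png'),cv2.COLOR_BGR2RGB)
def ch(p): return 'ABCDEFGHIJ'[min(int(p[2])*10//256,9)] if p[1]<45 else str(min(int(p[2])*10//256,9))
for im in (old,c['image']):
    hsv=cv2.cvtColor(im,cv2.COLOR_RGB2HSV)
    m=((hsv[...,0]<16)&(hsv[...,1]>110)).astype(np.uint8); m[230:]=0
    k,l,st,ce=cv2.connectedComponentsWithStats(m)
    for i in range(1,k):
        if st[i,4]>300: print(st[i],ce[i].round(1))
    for x in (312,325,338): print(x,''.join(ch(hsv[r,x]) for r in range(115,225)))
print(proj(c,(.5262,.2709,.158)))
```

```text
18.55 [0.52714915 0.26992889 0.28667063] [0.56038223 0.33125824 0.4308911 ]
[ 305  126   41   34 1183] [325.  142.6]
[ 309  168   31   52 1444] [324.5 193.6]
312 IIIIIIIJ7751234444445IIIIIIIH43444444444454337887HIIH873333345666653444444544444455444444444444444544445IJJJJJ
325 IIIIIIII8741234444444444444444444444444444435899999984233334566677544444444555555555555555555555555555544FGGGF
338 IIIIIIII875134444444GIIIIIIIG444455554444442688HIIHHIH6556543345443333333344444444444444444444444444434EIHHIII
[ 303  125   42   34 1157] [323.5 141.6]
[ 308  167   30   51 1424] [322.8 192.3]
312 IIIIIIJH762134444445IIIIIIIH44444444444444347998889963333345666777777775444555579745555555555555555554FGGGGGGG
325 IIIIIIIH76223455555555555555544444444555553688989998423333466677777777864555555576555555555555555555544FGGGGGG
338 IIIIIIIH784245555555HJJJJJJG445544544555542688IIIJJJI98666766666666666666666666666666666666GGGGGG65676FFFFFHII
[323.01219124 195.67562609]
```

The handle-to-post spacing has not changed (51.0 px, now 50.7 px), and the catch is at its end stop. Handing in.

```bash
python3 -c "
from h import *
print(ctrl.sign_off())"
```

```text
the job is handed in; nothing more can be done
None
```

The job is handed in at about 18.6 s: the carriage is threaded on the bar with its blade to the wheel and stands home against the stop post, the catch was swung to a firm stop and measures as shut, and the cup was not touched; the hand-in returned no verdict.

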